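Tip the detent balls into the dish on the jack

TASK

Pick up the aluminium scoop without spilling, bring its spout in over the shallow blue dish and lower it until the spout gently rests on the dish (its jack is at an unknown height, so feel for it) with all five brass balls still in the scoop; then, keeping the spout down close to the dish, tip all five balls into it. None may fall outside the dish. Stand the empty scoop upright on its green mat again, and leave the workpiece, pins and chuck key where they are.

Things in the scene. Friction and masses are not known exactly. Their poses are not given: they have to be found in the camera images.
- scoop: Open aluminium hand scoop, orange band round its top, 160 g empty, standing upright. Origin: underside centre of its straight-walled part (56 mm long in x, 54 mm wide outside in y, 50 mm tall, walls 2, floor 3 mm). z up; the spout points along its own -x. Balls stay in while it is level, start to run out when tipped nose-down about 22 degrees; 45 degrees empties it.
- scoop_centre (a point): Centre of the scoop's straight-walled part, 25 mm above its underside: a good place to grip, across the 54 mm width. Inside, the flat floor runs from x = +26 to -14 mm of the scoop's origin, then a 22 degree ramp rises to the level spout, which runs from x = -44 mm to the lip.
- spout_lip (a point): Middle of the upper edge of the spout's open lip: 70 mm from the scoop's origin along its own -x and 15 mm above its underside. The spout's level underside is 12.5 mm above the scoop's underside; it is as wide as the scoop, its side cheeks reach up to 36 mm.
- mat: Fixed thin green mat, 150 mm (x) by 130 mm (y), 3 mm thick; origin at the centre of its underside. The scoop starts near its middle and belongs there.
- dish_stand: Fixed screw jack with a shallow round blue dish on its axis. Origin: underside centre of the jack's 84 mm base, on the bench. Dish rim 112 mm across, inside depth 13 mm. The jack's height setting is unknown and not reported: the rim is 66 to 82 mm above the bench, so feel for it. The dish's soft rubber foot yields downward about 0.5 mm per newton, 6 mm at most.
- ball0_center (a point): Centre of loose brass ball 1 of 5, 14 mm diameter, 12 g, at the start lying in the scoop's pocket.
- ball1_center (a point): Centre of loose brass ball 2 of 5, 14 mm diameter, 12 g, at the start lying in the scoop's pocket.
- ball2_center (a point): Centre of loose brass ball 3 of 5, 14 mm diameter, 12 g, at the start lying in the scoop's pocket.
- ball3_center (a point): Centre of loose brass ball 4 of 5, 14 mm diameter, 12 g, at the start lying in the scoop's pocket.
- ball4_center (a point): Centre of loose brass ball 5 of 5, 14 mm diameter, 12 g, at the start lying in the scoop's pocket.
- workpiece_centre (a point): Centre of a loose square aluminium workpiece, 60 x 60 x 20 mm, lying flat. To be left alone.
- pin_a_centre (a point): Centre of a standing brass locating pin, 22 mm foot, 12 mm shank, 36 mm tall. To be left alone.
- pin_b_centre (a point): Centre of the second such brass locating pin. To be left alone.
- chuck_key_centre (a point): Centre of a loose T-shaped steel chuck key, 100 x 90 mm, 10 mm thick, lying flat. To be left alone.
Things that resemble listed ones, but are neither listed nor needed, are in the scene too. What is meant by the scoop is not brown or pink, and is the larger of those in its own colour.

How it is judged:
By the outcome, as a careful person would: the job done as asked, in the order asked, and still so for the second after the job is handed in, with the robot touching nothing.
It also fails if it takes over 69 s, if anything falls off the work surface, if the arm or the gripper's body presses on something with over 40 N, if the wrist force passes 120 N, or if a joint passes its speed limit or range.

ROBOT

A 6-joint arm with a two-finger parallel gripper is mounted at the origin on the work surface. World frame = base frame: x ahead of the robot, y to its left, z up, the work surface at z = 0. Lengths are in m, angles in rad, forces in N, time in s.
With the tool pointing down it reaches from about 0.275 to 0.725 m from the base axis. Payload 15.9 kg.
Tool frame: the origin (TCP) lies midway between the tips of the shut fingers; the grasp point (between the pads) lies 19 mm behind it; z points along the fingers, y is the line along which they close (so a half turn about z gives the same grasp; the last joint's range is limited). The gripper opens to 85 mm and grips with 20 to 120 N. Pads are 22 mm wide; open, the fingers measure 114 mm over their backs; the gripper's body (76 mm by 85 mm) begins 54 mm behind the grasp point. The pads swing forward as they close: fully open they stand 13 mm farther back than shut.
Start: joints at [1.197, 0.213, -0.034, 1.323, 0, 1.571], TCP at [0.183, 0.465, 0.231] pointing down, gripper open.
Joint ranges: [-2.98, 2.98], [-0.74, 1.72], [-1.14, 1.35], [-2.1, 2.04], [-1.57, 1.44], [-3.14, 3.14]. Speed limits (rad/s): [1.89, 1.89, 2.39, 2.57, 3.14, 3.14].

INTERFACE

Orientations are given as a unit quaternion [x, y, z, w].
In Python, from rig import manip, viewer, finish_job gives the robot as it stands. The module is installed in compiled form; this text tells all that it offers.
- The arm moves only by the shell command python3 -m pendant 'ROWS' [FORCE]. ROWS is JSON, a list of rows, each an object with "offset": the shift along the world's x, y, z in mm, a list of three; "delta_rot": the turn, a rotation vector about the world's x, y, z in degrees, a list of three; "fingers": the opening, from 0 (shut) to 1 (fully open). A call has 1 to 20 rows; each row is the pose to reach, as a shift and turn from the pose commanded when the call began; what a row does not reach only later rows make up. A row lasts 1/8 s, in which the tool goes at most 62.5 mm and 10.7 degrees, less where a joint would pass 70% of its speed; a pose out of reach is approached as far as the arm can. A call with a gripper value outside its range is refused whole. The fingers move at their own pace and stop on an object; FORCE is the grip in N (left out, the last holds). Time passes only in rows, so rows that repeat a pose let the fingers close. It gives the time, the measured TCP pose, the force, the opening and the grip force at its end, in the units of the state.
- manip.sense(): the state, without advancing time (a new reading comes with each control period).
- viewer.get_image(name): name is "scene" or "top"; returns the picture (384x512x3 uint8, red, green, blue); there is no depth.
- viewer.camera_info(name): a dict with "fx", "fy", "cx", "cy" (pixels), "D" ([k1, k2, p1, p2, k3] as OpenCV has them; the pictures are not rectified), "pose" (4x4, takes a point from camera to world coordinates). Camera axes: x right, y down, z forward; pixel columns grow to the right and rows downward; lengths in m; the calibration is good to about 2 mm. A picture is of the moment at which its call begins. camera_info takes no time and is no camera call.
- finish_job(): hands the job in; it is judged then, once.
The state is a dict: "time": time; "qpos": joint angles; "qvel": joint speeds; "tau": joint torques, N m; "eef_pos": TCP position; "orientation": TCP orientation; "wrist_force": force on the tool from outside, world axes, zero at the start; "torque": the same for the moment, N m; "grip_width": finger opening in m; "finger_force": force on a finger pad.
Only numpy, scipy, OpenCV 4.12 (cv2) and the standard library are available. Lean on these libraries where they do the work, as an engineer would, in place of code of your own. Each camera call takes 0.05 s, during which the arm holds its last target. There are 200 camera calls.

## Working session

There is one attempt and no reset: what is moved stays moved. The work goes in short steps, Python scripts to look and compute and a shell command to move; the robot and the scene stay as the last step left them, time stands still between calls to the robot, and variables do not carry over. Pictures are saved under pics/ and viewed, at most 10 in all, crops included, and the job is handed in when it is done.

```bash
mkdir -p pics
python3 - <<'E'
from rig import manip, viewer
import cv2,numpy as np
for n in("scene","top"):
    im=viewer.get_image(n); cv2.imwrite(f"pics/{n}0.png",im[:,:,::-1])
    c=viewer.camera_info(n); print(n,c["fx"],c["cx"],c["cy"],c["D"],np.round(c["pose"],3).tolist())
s=manip.sense(); print(s["time"],s["eef_pos"],s["orientation"],s["grip_width"])
a=cv2.imread("pics/scene0.png");b=cv2.imread("pics/top0.png")
cv2.imwrite("pics/both.png",cv2.resize(np.vstack([a,b]),None,fx=.78,fy=.78))
E
```

```text
scene 372.8369207627368 258.75226573267037 191.34697628058345 [4.55966388e-05 0.00000000e+00 0.00000000e+00 0.00000000e+00
 0.00000000e+00] [[0.71, 0.502, -0.494, 1.117], [0.704, -0.503, 0.502, -0.612], [0.004, -0.704, -0.71, 0.928], [0.0, 0.0, 0.0, 1.0]]
top 389.59461537320976 262.5592955649066 193.26861039980287 [0.02691599 0.         0.         0.         0.        ] [[0.021, -0.987, 0.159, 0.341], [-1.0, -0.019, 0.01, 0.028], [-0.007, -0.159, -0.987, 1.172], [0.0, 0.0, 0.0, 1.0]]
0.1 [0.18248067 0.46518672 0.23086082] [ 1.85819550e-01  9.82583760e-01 -4.92961464e-04 -8.41540582e-05] 0.08533581191259502
```

View pics/top0.png

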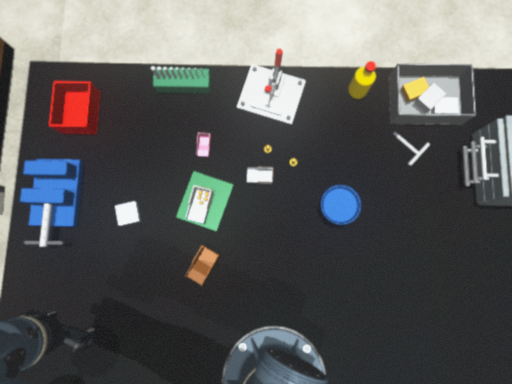

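View pics/scene0.png

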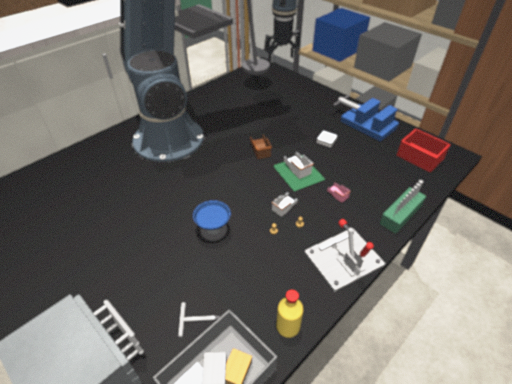

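The top view shows the scoop on its green mat at about (200,204), the dish at (341,205), the smaller decoy scoop at (260,175), the pins at (268,149) and (293,161), and the chuck key at (413,149). I'll zoom in on the scoop.

Run:
```python
import cv2,numpy as np
b=cv2.imread("pics/top0.png")[165:240,165:250];a=cv2.imread("pics/scene0.png")[135:225,255:357]
a=cv2.resize(a,(400,353),interpolation=cv2.INTER_CUBIC);b=cv2.resize(b,(400,353),interpolation=cv2.INTER_CUBIC)
cv2.imwrite("pics/crop.png",np.hstack([b,a]))
```

```text
(no output)
```

View pics/crop.png

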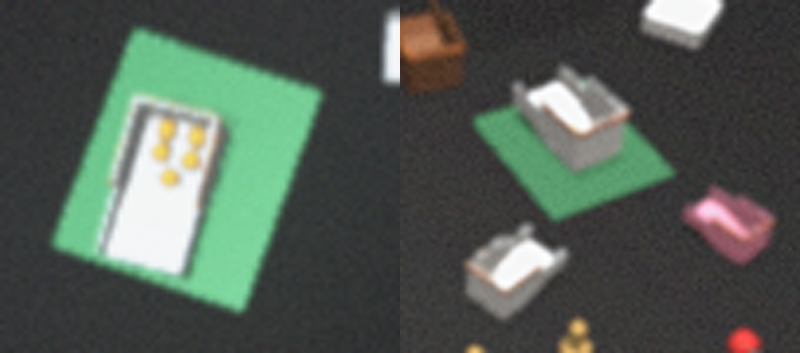

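The crop (top view left, scene view right, enlarged) shows the scoop's back wall away from the robot and its spout pointing at the robot. Top-crop back rim corners are (132,97) and (220,115), lip corners are (104,262) and (185,275). All five balls are in the pocket.

```bash
cat > h.py <<'E'
import cv2,numpy as np
from rig import manip, viewer
def ray(n,px):
    c=viewer.camera_info(n);K=np.array([[c["fx"],0,c["cx"]],[0,c["fy"],c["cy"]],[0,0,1.]])
    p=cv2.undistortPoints(np.array(px,float).reshape(-1,1,2),K,np.array(c["D"],float)).reshape(-1,2)
    P=np.array(c["pose"]);d=np.c_[p,np.ones(len(p))]@P[:3,:3].T
    return P[:3,3],d
def on(n,px,z):
    o,d=ray(n,px);return o+d*((z-o[2])/d[:,2])[:,None]
def tri(pt,ps):
    o1,d1=ray("top",[pt]);o2,d2=ray("scene",[ps]);d1=d1[0];d2=d2[0]
    t,*_=np.linalg.lstsq(np.c_[d1,-d2],o2-o1,rcond=None)
    a=o1+t[0]*d1;b=o2+t[1]*d2
    return np.r_[(a+b)/2,np.linalg.norm(a-b)]
def mask(im,lo,hi):
    return cv2.inRange(cv2.cvtColor(im,cv2.COLOR_BGR2HSV),lo,hi)
def big(m,roi):
    x0,y0,x1,y1=roi;q=np.zeros_like(m);q[y0:y1,x0:x1]=m[y0:y1,x0:x1]
    cs,_=cv2.findContours(q,cv2.RETR_EXTERNAL,cv2.CHAIN_APPROX_NONE);return max(cs,key=cv2.contourArea)
E
python3 - <<'E'
from h import *
np.set_printoptions(precision=4,suppress=True)
T=cv2.imread("pics/top0.png");S=cv2.imread("pics/scene0.png")
ct=lambda p:(165+(p[0]+.5)*85/400-.5,165+(p[1]+.5)*75/353-.5)
cs=lambda p:(255+(p[0]-400+.5)*102/400-.5,135+(p[1]+.5)*90/353-.5)
# scoop back rim corners (right in top = y-, left = y+)
bt=[ct((132,97)),ct((222,115))]
print("back z.053",on("top",bt,.053))
print("lip z.018",on("top",[ct((101,262)),ct((185,276))],.018))
print("tri back right",tri(bt[1],cs((583,134))),"back left",tri(bt[0],cs((629,113))))
g=big(mask(T,(40,60,50),(85,255,255)),(170,160,240,235))
print("mat",on("top",cv2.boxPoints(cv2.minAreaRect(cv2.convexHull(g))),.003))
gs=big(mask(S,(40,60,50),(85,255,255)),(265,140,330,195))
q=cv2.approxPolyDP(cv2.convexHull(gs),4,True).reshape(-1,2);print("mat scene",on("scene",q,.003))
d=big(mask(T,(100,120,50),(130,255,255)),(310,175,370,235));e=cv2.fitEllipse(d)
ds=big(mask(S,(100,120,50),(130,255,255)),(185,195,240,230));es=cv2.fitEllipse(ds)
print("dish",e,es,"tri",tri(e[0],es[0]),on("top",[e[0]],.074),on("scene",[es[0]],.074))
print("balls",on("top",[ct(p) for p in[(167,128),(199,134),(161,152),(192,158),(171,178)]],.013))
print("pins etc",on("top",[(268,149),(293,161),(260,175)],.03))
E
```

```text
back z.053 [[0.5417 0.245  0.053 ]
 [0.5314 0.1886 0.053 ]]
lip z.018 [[0.4418 0.266  0.018 ]
 [0.434  0.2127 0.018 ]]
tri back right [0.5336 0.1909 0.0514 0.0054] back left [0.5434 0.2469 0.0483 0.0026]
mat [[0.4512 0.305  0.003 ]
 [0.6037 0.2584 0.003 ]
 [0.5582 0.1279 0.003 ]
 [0.4076 0.1768 0.003 ]]
mat scene [[0.4138 0.179  0.003 ]
 [0.5237 0.2808 0.003 ]
 [0.5993 0.256  0.003 ]
 [0.5601 0.1305 0.003 ]]
dish ((340.4574890136719, 204.36111450195312), (39.9749641418457, 41.12429428100586), 123.14623260498047) ((211.31045532226562, 214.43209838867188), (27.771024703979492, 36.7335090637207), 82.8138427734375) tri [ 0.4911 -0.1808  0.0749  0.0011] [[ 0.4909 -0.1814  0.074 ]] [[ 0.4908 -0.1799  0.074 ]]
balls [[0.5291 0.2293 0.013 ]
 [0.5256 0.2086 0.013 ]
 [0.5134 0.2324 0.013 ]
 [0.51   0.2124 0.013 ]
 [0.4968 0.2252 0.013 ]]
pins etc [[ 0.6614  0.0269  0.03  ]
 [ 0.6256 -0.0489  0.03  ]
 [ 0.5808  0.0494  0.03  ]]
```

```bash
R='{"offset":[326,-241,-100],"delta_rot":[0,0,10],"fingers":1}'; python3 -m pendant '[{"offset":[326,-241,-20],"delta_rot":[0,0,10],"fingers":1},{"offset":[326,-241,-20],"delta_rot":[0,0,10],"fingers":1},{"offset":[326,-241,-20],"delta_rot":[0,0,10],"fingers":1},{"offset":[326,-241,-20],"delta_rot":[0,0,10],"fingers":1},{"offset":[326,-241,-20],"delta_rot":[0,0,10],"fingers":1},{"offset":[326,-241,-20],"delta_rot":[0,0,10],"fingers":1},{"offset":[326,-241,-20],"delta_rot":[0,0,10],"fingers":1},{"offset":[326,-241,-20],"delta_rot":[0,0,10],"fingers":1},{"offset":[326,-241,-130],"delta_rot":[0,0,10],"fingers":1},{"offset":[326,-241,-130],"delta_rot":[0,0,10],"fingers":1},{"offset":[326,-241,-130],"delta_rot":[0,0,10],"fingers":1},{"offset":[326,-241,-130],"delta_rot":[0,0,10],"fingers":1},{"offset":[326,-241,-130],"delta_rot":[0,0,10],"fingers":1}]' 40
python3 - <<'E'
from h import *
a=viewer.get_image("scene")[135:225,255:357,::-1];b=viewer.get_image("top")[150:240,150:252,::-1]
cv2.imwrite("pics/c2.png",np.hstack([cv2.resize(x,(400,353),interpolation=cv2.INTER_CUBIC) for x in(b,a)]))
s=manip.sense();print(s["eef_pos"],s["orientation"],s["wrist_force"],s["qpos"])
E
```

```text
time: 1.72
eef_pos: [0.5097, 0.2252, 0.1035]
orientation: [0.099, 0.995, 0.001, 0.001]
wrist_force: [-0.3, -1.0, 0.1]
grip_width: 0.0853
finger_force: 0.0
[0.5093811  0.22495457 0.10286555] [9.93837462e-02 9.95048444e-01 5.94391067e-04 1.05466880e-03] [ 0.38275132  0.39926078 -0.25137336] [ 4.15869113e-01  3.81991851e-01 -1.34150751e-01  1.05223247e+00
 -5.34414402e-06  6.14965417e-01]
```

View pics/c2.png

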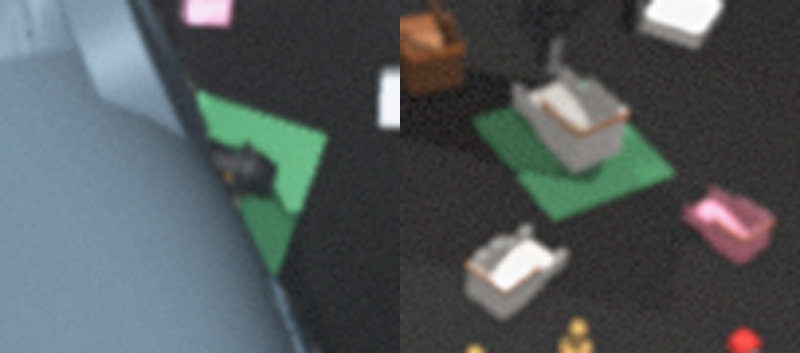

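The gripper (dark, crop right at about (555,45)) stands over the scoop, and the scoop is undisturbed. I'll descend.

```bash
python3 -m pendant '[{"offset":[-1,-1,-30],"delta_rot":[0,0,0],"fingers":1},{"offset":[-1,-1,-55],"delta_rot":[0,0,0],"fingers":1},{"offset":[-1,-1,-75],"delta_rot":[0,0,0],"fingers":1},{"offset":[-1,-1,-88],"delta_rot":[0,0,0],"fingers":1},{"offset":[-1,-1,-92],"delta_rot":[0,0,0],"fingers":1},{"offset":[-1,-1,-92],"delta_rot":[0,0,0],"fingers":1}]' 40
python3 -m pendant '[{"offset":[0,0,0],"delta_rot":[0,0,0],"fingers":0.7},{"offset":[0,0,0],"delta_rot":[0,0,0],"fingers":0.65},{"offset":[0,0,0],"delta_rot":[0,0,0],"fingers":0.6},{"offset":[0,0,0],"delta_rot":[0,0,0],"fingers":0.55},{"offset":[0,0,0],"delta_rot":[0,0,0],"fingers":0.5},{"offset":[0,0,0],"delta_rot":[0,0,0],"fingers":0.5},{"offset":[0,0,0],"delta_rot":[0,0,0],"fingers":0.5}]' 40
```

```text
time: 2.58
eef_pos: [0.5079, 0.2236, 0.0098]
orientation: [0.099, 0.995, 0.0, 0.0]
wrist_force: [-0.4, -0.3, -0.4]
grip_width: 0.0856
finger_force: 0.0
time: 3.45
eef_pos: [0.508, 0.2237, 0.01]
orientation: [0.099, 0.995, 0.0, 0.0]
wrist_force: [-1.5, 0.2, 6.6]
grip_width: 0.0539
finger_force: 42.4
```

```bash
python3 -m pendant '[{"offset":[0,0,3],"delta_rot":[0,0,0],"fingers":0.5},{"offset":[0,0,8],"delta_rot":[0,0,0],"fingers":0.5},{"offset":[0,0,16],"delta_rot":[0,0,0],"fingers":0.5},{"offset":[0,0,28],"delta_rot":[0,0,0],"fingers":0.5},{"offset":[0,0,42],"delta_rot":[0,0,0],"fingers":0.5},{"offset":[0,0,58],"delta_rot":[0,0,0],"fingers":0.5},{"offset":[0,0,75],"delta_rot":[0,0,0],"fingers":0.5},{"offset":[0,0,92],"delta_rot":[0,0,0],"fingers":0.5},{"offset":[0,0,106],"delta_rot":[0,0,0],"fingers":0.5},{"offset":[0,0,116],"delta_rot":[0,0,0],"fingers":0.5},{"offset":[0,0,120],"delta_rot":[0,0,0],"fingers":0.5},{"offset":[0,0,120],"delta_rot":[0,0,0],"fingers":0.5},{"offset":[0,0,120],"delta_rot":[0,0,0],"fingers":0.5}]'
python3 -m pendant '[{"offset":[1,-6,0],"delta_rot":[0,0,0],"fingers":0.5},{"offset":[4,-18,0],"delta_rot":[0,0,0],"fingers":0.5},{"offset":[8,-38,0],"delta_rot":[0,0,0],"fingers":0.5},{"offset":[13,-63,0],"delta_rot":[0,0,0],"fingers":0.5},{"offset":[19,-91,0],"delta_rot":[0,0,0],"fingers":0.5},{"offset":[25,-121,0],"delta_rot":[0,0,0],"fingers":0.5},{"offset":[32,-152,0],"delta_rot":[0,0,0],"fingers":0.5},{"offset":[38,-184,0],"delta_rot":[0,0,0],"fingers":0.5},{"offset":[45,-216,0],"delta_rot":[0,0,0],"fingers":0.5},{"offset":[52,-248,0],"delta_rot":[0,0,0],"fingers":0.5},{"offset":[58,-280,0],"delta_rot":[0,0,0],"fingers":0.5},{"offset":[65,-311,0],"delta_rot":[0,0,0],"fingers":0.5},{"offset":[71,-341,0],"delta_rot":[0,0,0],"fingers":0.5},{"offset":[77,-369,0],"delta_rot":[0,0,0],"fingers":0.5},{"offset":[82,-394,0],"delta_rot":[0,0,0],"fingers":0.5},{"offset":[86,-412,0],"delta_rot":[0,0,0],"fingers":0.5},{"offset":[88,-423,0],"delta_rot":[0,0,0],"fingers":0.5},{"offset":[89,-426,0],"delta_rot":[0,0,0],"fingers":0.5},{"offset":[89,-426,0],"delta_rot":[0,0,0],"fingers":0.5},{"offset":[89,-426,0],"delta_rot":[0,0,0],"fingers":0.5}]'
python3 - <<'E'
from h import *
a=viewer.get_image("scene")[:,:,::-1];b=viewer.get_image("top")[:,:,::-1]
cv2.imwrite("pics/s3.png",a);cv2.imwrite("pics/t3.png",b)
cv2.imwrite("pics/c3.png",np.hstack([cv2.resize(b[130:245,280:395],(390,390),interpolation=cv2.INTER_CUBIC),cv2.resize(a[150:250,170:270],(400,390),interpolation=cv2.INTER_CUBIC)]))
s=manip.sense();print(s["eef_pos"],s["wrist_force"],s["torque"],s["qpos"])
E
```

```text
time: 5.08
eef_pos: [0.5072, 0.2233, 0.1288]
orientation: [0.099, 0.995, -0.0, -0.0]
wrist_force: [-0.3, -0.3, -2.6]
grip_width: 0.0533
finger_force: 42.3
time: 7.58
eef_pos: [0.5966, -0.2019, 0.1294]
orientation: [0.099, 0.995, 0.0, 0.0]
wrist_force: [0.5, 0.4, -3.1]
grip_width: 0.0534
finger_force: 42.4
[ 0.59659262 -0.20196862  0.12939883] [-0.27383007  0.59252961 -1.56929558] [0.06477101 0.01839717 0.08439721] [-3.26461912e-01  5.15764461e-01  1.42505316e-01  1.19752667e+00
  7.07918578e-05 -1.27935071e-01]
```

View pics/c3.png

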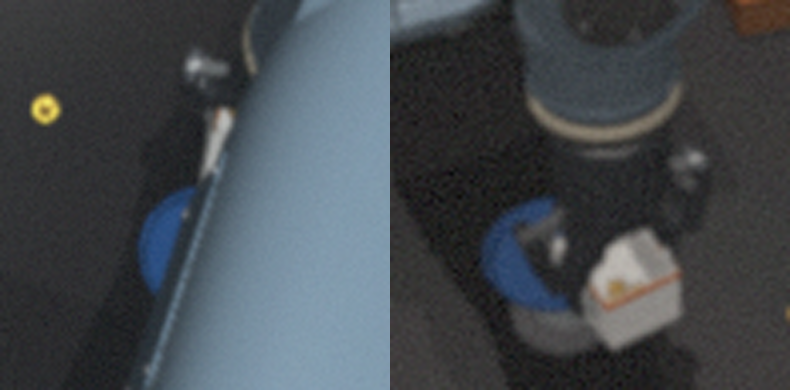

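The scene crop shows the scoop held beside and over the dish, with at least one ball visible inside and the lip over the blue dish at about (545,235). Back underside corners are at (617,349) and (683,310). I'll check its pose.

```bash
python3 - <<'E'
from h import *
print(on("scene",[(226.5,239),(242.8,229)],.1224), "expected [.6187 -.234],[.6294 -.181]")
print(on("scene",[(222,229),(242.8,219.5)],.172),'top rim corners same xy')
E
python3 -m pendant '[{"offset":[0,0,-5],"delta_rot":[0,0,0],"fingers":0.5},{"offset":[0,0,-14],"delta_rot":[0,0,0],"fingers":0.5},{"offset":[0,0,-24],"delta_rot":[0,0,0],"fingers":0.5},{"offset":[0,0,-33],"delta_rot":[0,0,0],"fingers":0.5},{"offset":[0,0,-39],"delta_rot":[0,0,0],"fingers":0.5},{"offset":[0,0,-42],"delta_rot":[0,0,0],"fingers":0.5},{"offset":[0,0,-42],"delta_rot":[0,0,0],"fingers":0.5},{"offset":[0,0,-42],"delta_rot":[0,0,0],"fingers":0.5}]'
python3 - <<'E'
from h import *
m=[]
for i in range(4):
    viewer.get_image("top"); s=manip.sense(); m.append(np.r_[s["wrist_force"],s["torque"],s["eef_pos"]])
print(np.mean(m,0).round(4),np.std(m,0).round(3))
E
```

```text
[[ 0.62283425 -0.23237266  0.1224    ]
 [ 0.62893398 -0.17751007  0.1224    ]] expected [.6187 -.234],[.6294 -.181]
[[ 0.62076854 -0.24231695  0.172     ]
 [ 0.63555676 -0.18197819  0.172     ]] top rim corners same xy
time: 8.68
eef_pos: [0.5968, -0.2026, 0.0876]
orientation: [0.099, 0.995, -0.0, 0.0]
wrist_force: [0.9, 0.1, -2.2]
grip_width: 0.0536
finger_force: 42.4
[-2.7440e-01  1.5530e-01 -2.0921e+00 -2.0800e-02  1.5000e-03  1.9700e-02
  5.9670e-01 -2.0260e-01  8.7600e-02] [0.894 0.399 0.386 0.019 0.007 0.026 0.    0.    0.   ]
```

```bash
cat > f.py <<'E'
from h import *
m=[]
for i in range(4):
    viewer.get_image("top"); s=manip.sense(); m.append(np.r_[s["wrist_force"][2],s["torque"][:2],s["eef_pos"]])
print(np.mean(m,0).round(4))
E
python3 -m pendant '[{"offset":[-3,1,-2],"delta_rot":[0,0,0],"fingers":0.5},{"offset":[-5,1,-5],"delta_rot":[0,0,0],"fingers":0.5},{"offset":[-5,1,-8],"delta_rot":[0,0,0],"fingers":0.5},{"offset":[-5,1,-9],"delta_rot":[0,0,0],"fingers":0.5},{"offset":[-5,1,-9],"delta_rot":[0,0,0],"fingers":0.5}]' >/dev/null; python3 f.py
python3 -m pendant '[{"offset":[0,0,-1],"delta_rot":[0,0,0],"fingers":0.5},{"offset":[0,0,-2],"delta_rot":[0,0,0],"fingers":0.5},{"offset":[0,0,-2],"delta_rot":[0,0,0],"fingers":0.5}]' >/dev/null; python3 f.py
python3 -m pendant '[{"offset":[0,0,-1],"delta_rot":[0,0,0],"fingers":0.5},{"offset":[0,0,-2],"delta_rot":[0,0,0],"fingers":0.5},{"offset":[0,0,-2],"delta_rot":[0,0,0],"fingers":0.5}]' >/dev/null; python3 f.py
```

```text
[-2.1566e+00  1.1000e-03 -8.3000e-03  5.9170e-01 -2.0160e-01  7.8400e-02]
[-1.7062 -0.0033 -0.0023  0.5916 -0.2015  0.0763]
[-2.4416  0.0031 -0.0128  0.5916 -0.2015  0.0743]
```

```bash
python3 -m pendant '[{"offset":[0,0,-1],"delta_rot":[0,0,0],"fingers":0.5},{"offset":[0,0,-2],"delta_rot":[0,0,0],"fingers":0.5},{"offset":[0,0,-2],"delta_rot":[0,0,0],"fingers":0.5}]' >/dev/null; python3 f.py
python3 -m pendant '[{"offset":[0,0,-1],"delta_rot":[0,0,0],"fingers":0.5},{"offset":[0,0,-1.5],"delta_rot":[0,0,0],"fingers":0.5},{"offset":[0,0,-1.5],"delta_rot":[0,0,0],"fingers":0.5}]' >/dev/null; python3 f.py
```

```text
[ 0.6125  0.0517 -0.0378  0.5917 -0.2016  0.0724]
[ 3.337  -0.016  -0.2003  0.5917 -0.2016  0.071 ]
```

```bash
python3 -m pendant '[{"offset":[0,0,0.5],"delta_rot":[0,0,0],"fingers":0.5},{"offset":[0,0,1],"delta_rot":[0,0,0],"fingers":0.5},{"offset":[0,0,1],"delta_rot":[0,0,0],"fingers":0.5},{"offset":[0,0,1],"delta_rot":[0,0,0],"fingers":0.5}]' >/dev/null; python3 f.py
python3 -m pendant '[{"offset":[-0.7,0.1,3.6],"delta_rot":[-0.6,-2.9,0],"fingers":0.5},{"offset":[-2.5,0.5,7.1],"delta_rot":[-1.2,-5.9,0],"fingers":0.5},{"offset":[-5.7,1.2,11.9],"delta_rot":[-2,-9.8,0],"fingers":0.5},{"offset":[-9.1,1.9,16.7],"delta_rot":[-2.8,-13.7,0],"fingers":0.5},{"offset":[-12.9,2.6,21.4],"delta_rot":[-3.6,-17.6,0],"fingers":0.5},{"offset":[-12.9,2.6,21.4],"delta_rot":[-3.6,-17.6,0],"fingers":0.5},{"offset":[-12.9,2.6,21.4],"delta_rot":[-3.6,-17.6,0],"fingers":0.5}]'
python3 - <<'E'
from h import *
a=viewer.get_image("scene")[:,:,::-1];b=viewer.get_image("top")[:,:,::-1]
cv2.imwrite("pics/c4.png",np.hstack([cv2.resize(b[130:245,280:395],(390,390),interpolation=cv2.INTER_CUBIC),cv2.resize(a[150:250,170:270],(400,390),interpolation=cv2.INTER_CUBIC)]))
E
python3 f.py
```

```text
[ 1.5214 -0.0518 -0.2091  0.5915 -0.2015  0.0718]
time: 13.58
eef_pos: [0.5787, -0.1989, 0.0931]
orientation: [0.098, 0.983, -0.016, 0.155]
wrist_force: [0.4, -0.1, -1.8]
grip_width: 0.0537
finger_force: 42.4
[-2.5294  0.072   0.3822  0.579  -0.199   0.0929]
```

View pics/c4.png

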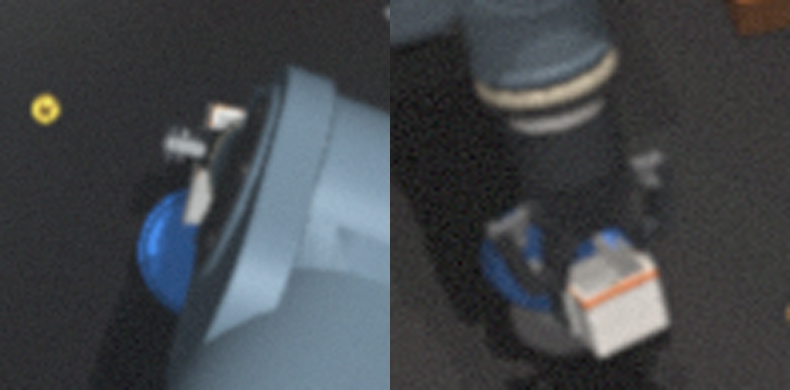

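The view shows the lip inside the blue dish (top crop, lip corner near (190,222)), with no balls outside. I'll tip on slowly.

```bash
python3 -m pendant '[{"offset":[-0.5,0.1,2],"delta_rot":[-0.4,-2,0],"fingers":0.5},{"offset":[-1.1,0.2,4],"delta_rot":[-0.8,-3.9,0],"fingers":0.5},{"offset":[-1.8,0.3,6],"delta_rot":[-1.2,-5.9,0],"fingers":0.5},{"offset":[-2.5,0.5,8],"delta_rot":[-1.6,-7.8,0],"fingers":0.5},{"offset":[-2.5,0.5,8],"delta_rot":[-1.6,-7.8,0],"fingers":0.5},{"offset":[-2.5,0.5,8],"delta_rot":[-1.6,-7.8,0],"fingers":0.5},{"offset":[-3.4,0.7,10],"delta_rot":[-2,-9.8,0],"fingers":0.5},{"offset":[-4.3,0.9,12],"delta_rot":[-2.4,-11.8,0],"fingers":0.5},{"offset":[-4.3,0.9,12],"delta_rot":[-2.4,-11.8,0],"fingers":0.5},{"offset":[-4.3,0.9,12],"delta_rot":[-2.4,-11.8,0],"fingers":0.5},{"offset":[-6.4,1.3,16],"delta_rot":[-3.2,-15.7,0],"fingers":0.5},{"offset":[-6.4,1.3,16],"delta_rot":[-3.2,-15.7,0],"fingers":0.5},{"offset":[-8.7,1.8,20],"delta_rot":[-4,-19.6,0],"fingers":0.5},{"offset":[-8.7,1.8,20],"delta_rot":[-4,-19.6,0],"fingers":0.5},{"offset":[-11.4,2.3,24],"delta_rot":[-4.8,-23.5,0],"fingers":0.5},{"offset":[-14.2,2.9,27.7],"delta_rot":[-5.6,-27.4,0],"fingers":0.5},{"offset":[-15.8,3.2,29.5],"delta_rot":[-6,-29.4,0],"fingers":0.5},{"offset":[-15.8,3.2,29.5],"delta_rot":[-6,-29.4,0],"fingers":0.5},{"offset":[-15.8,3.2,29.5],"delta_rot":[-6,-29.4,0],"fingers":0.5},{"offset":[-15.8,3.2,29.5],"delta_rot":[-6,-29.4,0],"fingers":0.5}]'
python3 f.py
python3 - <<'E'
from h import *
a=viewer.get_image("scene")[:,:,::-1];b=viewer.get_image("top")[:,:,::-1]
cv2.imwrite("pics/c5.png",np.hstack([cv2.resize(b[130:245,280:395],(390,390),interpolation=cv2.INTER_CUBIC),cv2.resize(a[150:250,170:270],(400,390),interpolation=cv2.INTER_CUBIC)]))
E
```

```text
time: 16.38
eef_pos: [0.5636, -0.196, 0.1231]
orientation: [0.091, 0.909, -0.041, 0.404]
wrist_force: [-0.1, -0.3, -1.2]
grip_width: 0.0535
finger_force: 42.5
[-1.8951  0.189   0.8818  0.5632 -0.1959  0.1229]
```

View pics/c5.png

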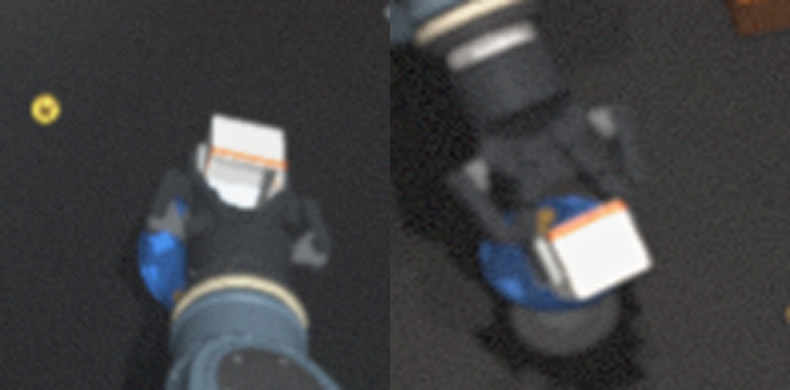

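Pocket looks empty from above, and balls show in the dish (scene crop (545,225), top crop (177,297)). I'll tip a little more with the lip held, then wait and retreat upward while tilted.

```bash
python3 -m pendant '[{"offset":[-2.5,0.5,2.5],"delta_rot":[-0.6,-3,0],"fingers":0.5},{"offset":[-5,1,5],"delta_rot":[-1.2,-5.9,0],"fingers":0.5},{"offset":[-5,1,5],"delta_rot":[-1.2,-5.9,0],"fingers":0.5},{"offset":[-5,1,5],"delta_rot":[-1.2,-5.9,0],"fingers":0.5},{"offset":[-5,1,5],"delta_rot":[-1.2,-5.9,0],"fingers":0.5},{"offset":[-5,1,5],"delta_rot":[-1.2,-5.9,0],"fingers":0.5},{"offset":[-5,1,8],"delta_rot":[-1.2,-5.9,0],"fingers":0.5},{"offset":[-5,1,15],"delta_rot":[-1.2,-5.9,0],"fingers":0.5},{"offset":[-5,1,25],"delta_rot":[-1.2,-5.9,0],"fingers":0.5},{"offset":[0,0,40],"delta_rot":[-1.2,-5.9,0],"fingers":0.5},{"offset":[20,-2,55],"delta_rot":[-1.2,-5.9,0],"fingers":0.5},{"offset":[40,0,70],"delta_rot":[-1.2,-5.9,0],"fingers":0.5},{"offset":[60,0,75],"delta_rot":[-1.2,-5.9,0],"fingers":0.5},{"offset":[60,10,75],"delta_rot":[-1.2,-5.9,0],"fingers":0.5},{"offset":[60,40,75],"delta_rot":[-1.2,-5.9,0],"fingers":0.5},{"offset":[60,80,75],"delta_rot":[-1.2,-5.9,0],"fingers":0.5},{"offset":[60,120,75],"delta_rot":[-1.2,-5.9,0],"fingers":0.5},{"offset":[60,150,75],"delta_rot":[-1.2,-5.9,0],"fingers":0.5},{"offset":[60,150,75],"delta_rot":[-1.2,-5.9,0],"fingers":0.5}]'
python3 - <<'E'
from h import *
a=viewer.get_image("scene")[:,:,::-1];b=viewer.get_image("top")[:,:,::-1]
cv2.imwrite("pics/t6.png",b);cv2.imwrite("pics/s6.png",a)
cv2.imwrite("pics/c6.png",np.hstack([cv2.resize(b[120:245,250:385],(421,390),interpolation=cv2.INTER_CUBIC),cv2.resize(a[180:255,175:250],(370,390),interpolation=cv2.INTER_CUBIC)]))
E
```

```text
time: 19.05
eef_pos: [0.6221, -0.0435, 0.1975]
orientation: [0.087, 0.887, -0.045, 0.451]
wrist_force: [-0.0, -0.3, -1.2]
grip_width: 0.0534
finger_force: 43.2
```

View pics/c6.png

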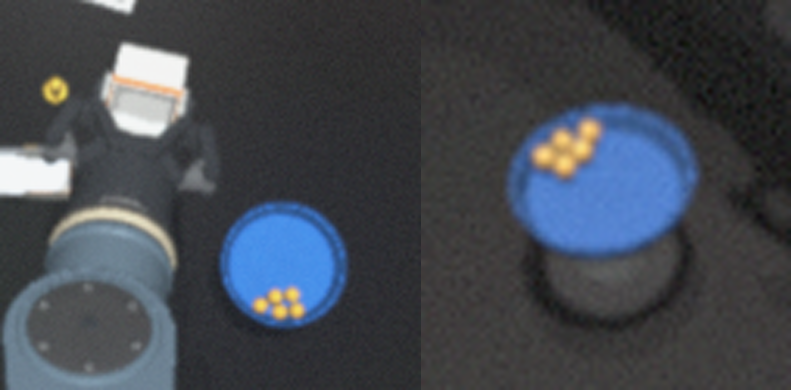

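All five balls lie in the dish (top crop around (280,303)), and the scoop is empty. I'll untilt and return over the mat.

```bash
python3 -m pendant '[{"offset":[0,20,0],"delta_rot":[2,9.8,0],"fingers":0.5},{"offset":[-10,50,0],"delta_rot":[4,19.6,0],"fingers":0.5},{"offset":[-30,90,0],"delta_rot":[6,29.4,0],"fingers":0.5},{"offset":[-50,130,0],"delta_rot":[8,39.2,0],"fingers":0.5},{"offset":[-70,170,0],"delta_rot":[10,49,0],"fingers":0.5},{"offset":[-90,210,0],"delta_rot":[10.8,52.9,0],"fingers":0.5},{"offset":[-105,245,-10],"delta_rot":[10.8,52.9,0],"fingers":0.5},{"offset":[-114,267,-40],"delta_rot":[10.8,52.9,0],"fingers":0.5},{"offset":[-114,267,-80],"delta_rot":[10.8,52.9,0],"fingers":0.5},{"offset":[-114,267,-120],"delta_rot":[10.8,52.9,0],"fingers":0.5},{"offset":[-114,267,-150],"delta_rot":[10.8,52.9,0],"fingers":0.5},{"offset":[-114,267,-160],"delta_rot":[10.8,52.9,0],"fingers":0.5},{"offset":[-114,267,-160],"delta_rot":[10.8,52.9,0],"fingers":0.5},{"offset":[-114,267,-160],"delta_rot":[10.8,52.9,0],"fingers":0.5}]'
python3 - <<'E'
from h import *
from scipy.spatial.transform import Rotation as R
s=manip.sense();print(s["eef_pos"],(R.from_quat([.099,.995,0,0])*R.from_quat(s["orientation"]).inv()).as_rotvec(degrees=True))
E
python3 f.py
```

```text
time: 20.9
eef_pos: [0.5098, 0.2214, 0.039]
orientation: [0.1, 0.995, 0.0, 0.001]
wrist_force: [1.1, 0.6, -1.2]
grip_width: 0.0537
finger_force: 43.1
[0.50978593 0.2214089  0.03902492] [-0.04772283  0.09872464  0.08013117]
[-1.5399e+00  1.5900e-02  8.0000e-04  5.0960e-01  2.2150e-01  3.8800e-02]
```

Level, and weight −1.54 N matches the empty 160 g scoop. I'll lower it, feeling for the mat.

```bash
python3 -m pendant '[{"offset":[-2,2,-10],"delta_rot":[0,0,0],"fingers":0.5},{"offset":[-2,2,-18],"delta_rot":[0,0,0],"fingers":0.5},{"offset":[-2,2,-23],"delta_rot":[0,0,0],"fingers":0.5},{"offset":[-2,2,-26],"delta_rot":[0,0,0],"fingers":0.5},{"offset":[-2,2,-27.5],"delta_rot":[0,0,0],"fingers":0.5},{"offset":[-2,2,-28.5],"delta_rot":[0,0,0],"fingers":0.5},{"offset":[-2,2,-28.5],"delta_rot":[0,0,0],"fingers":0.5}]'; python3 f.py
```

```text
time: 21.98
eef_pos: [0.5069, 0.2233, 0.01]
orientation: [0.1, 0.995, 0.0, 0.0]
wrist_force: [-6.2, -2.2, 13.0]
grip_width: 0.0535
finger_force: 44.5
[ 1.32193e+01 -5.22500e-01  1.17450e+00  5.06800e-01  2.23200e-01
  1.00000e-02]
```

```bash
python3 -m pendant '[{"offset":[0,0,0.4],"delta_rot":[0,0,0],"fingers":0.5},{"offset":[0,0,0.7],"delta_rot":[0,0,0],"fingers":0.5},{"offset":[0,0,0.7],"delta_rot":[0,0,0],"fingers":0.5}]' 20; python3 f.py
python3 -m pendant '[{"offset":[0,0,0],"delta_rot":[0,0,0],"fingers":0.66},{"offset":[0,0,0],"delta_rot":[0,0,0],"fingers":0.75},{"offset":[0,0,0],"delta_rot":[0,0,0],"fingers":0.85},{"offset":[0,0,0],"delta_rot":[0,0,0],"fingers":1},{"offset":[0,0,0],"delta_rot":[0,0,0],"fingers":1},{"offset":[0,0,0],"delta_rot":[0,0,0],"fingers":1},{"offset":[0,0,5],"delta_rot":[0,0,0],"fingers":1},{"offset":[0,0,20],"delta_rot":[0,0,0],"fingers":1},{"offset":[0,0,50],"delta_rot":[0,0,0],"fingers":1},{"offset":[0,0,100],"delta_rot":[0,0,0],"fingers":1},{"offset":[0,0,150],"delta_rot":[0,0,0],"fingers":1},{"offset":[-50,50,200],"delta_rot":[0,0,0],"fingers":1},{"offset":[-100,100,200],"delta_rot":[0,0,0],"fingers":1},{"offset":[-140,140,200],"delta_rot":[0,0,0],"fingers":1},{"offset":[-180,180,200],"delta_rot":[0,0,0],"fingers":1},{"offset":[-220,220,200],"delta_rot":[0,0,0],"fingers":1},{"offset":[-220,220,200],"delta_rot":[0,0,0],"fingers":1},{"offset":[-220,220,200],"delta_rot":[0,0,0],"fingers":1}]'
python3 - <<'E'
from h import *
a=viewer.get_image("scene")[:,:,::-1];b=viewer.get_image("top")[:,:,::-1]
cv2.imwrite("pics/c7.png",np.hstack([cv2.resize(b[120:245,165:385],(440,250),interpolation=cv2.INTER_CUBIC),cv2.resize(a[135:260,190:350],(320,250),interpolation=cv2.INTER_CUBIC)]))
E
```

```text
time: 22.55
eef_pos: [0.507, 0.2233, 0.0101]
orientation: [0.1, 0.995, 0.0, 0.0]
wrist_force: [-1.3, -1.0, 3.3]
grip_width: 0.0537
finger_force: 43.5
[ 3.8262 -0.1411  0.1813  0.507   0.2233  0.0101]
time: 25.0
eef_pos: [0.2867, 0.4434, 0.2106]
orientation: [0.099, 0.995, 0.0, 0.0]
wrist_force: [-0.1, -0.2, -0.5]
grip_width: 0.0855
finger_force: 0.0
```

View pics/c7.png

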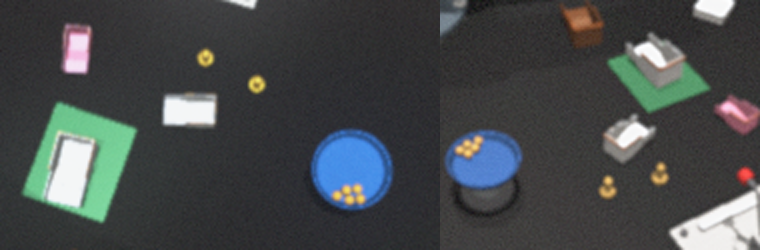

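The scoop stands upright and empty on its mat, all five balls are in the dish, and the pins have not moved.

```bash
python3 -c "
from rig import finish_job
print(finish_job())"
```

```text
the job is handed in; nothing more can be done
None
```

The job is handed in after about 25 s of robot time: the spout touched down on the dish at roughly 5 N, all five balls are in it, and the empty scoop stands upright on its green mat; the pins look unmoved, and the arm never went near the workpiece or chuck key.

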